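Stow the sample box and seat the kit drawer

ROBOT

A 6-joint arm with a two-finger parallel gripper is mounted at the origin on the work surface. World frame = base frame: x ahead of the robot, y to its left, z up, the work surface at z = 0. Lengths are in m, angles in rad, forces in N, time in s.
With the tool pointing down it reaches from about 0.35 to 0.875 m from the base axis. Payload 4.2 kg.
Tool frame: the origin (TCP) lies midway between the tips of the shut fingers; the grasp point (between the pads) lies 19 mm behind it; z points along the fingers, y is the line along which they close (so a half turn about z gives the same grasp; the last joint's range is limited). The gripper opens to 85 mm and grips with 20 to 120 N. Pads are 22 mm wide; open, the fingers measure 114 mm over their backs; the gripper's body (76 mm by 85 mm) begins 54 mm behind the grasp point. The pads swing forward as they close: fully open they stand 13 mm farther back than shut.
Start: joints at [1.481, 0.385, 0.008, 0, -1.194, -0.259], TCP at [0.214, 0.587, 0.231] pointing down, gripper open.
Joint ranges: [-3.14, 3.14], [-1.21, 2.06], [-1.07, 1.41], [-3.16, 2.05], [-2.99, -0.16], [-3.1, 3.1]. Speed limits (rad/s): [2.79, 2.79, 3.14, 3.14, 3.14, 3.14].

INTERFACE

Orientations are given as a rotation vector (axis times angle).
In Python, from station import read_state, vision, ctrl gives the robot as it stands.
- The arm moves only by the tool send_rows, never from a script. Its argument "deltas" is a list of rows, each an object of numbers: "tx", "ty", "tz": the shift along the tool's x, y, z in mm; "rx", "ry", "rz": the turn, a rotation vector about the tool's x, y, z in degrees; "jaw": the opening, from 0 (shut) to 1 (fully open). A call has 1 to 12 rows; each row shifts and turns the commanded pose from where the row before left it, along the tool's axes as they then stand; what a row does not reach is not made up. A row lasts 1/12 s, in which the tool goes at most 41.7 mm and 7.16 degrees, less where a joint would pass 70% of its speed; a pose out of reach is approached as far as the arm can. A call with a gripper value outside its range is refused whole. The fingers move at their own pace and stop on an object; "squeeze" is the grip in N (left out, the last holds). Time passes only in rows, so rows that do not move let the fingers close. It gives the time, the measured TCP pose, the force, the opening and the grip force at its end, in the units of the state.
- read_state(): the state, without advancing time (a new reading comes with each control period).
- vision.grab_frame(name): name is "scene" or "top" or "wrist"; returns a dict with "color" (400x640x3 uint8, red, green, blue), "z_map" (400x640 float32, m along the optical axis (not along the pixel's ray), 0 where there is no reading), "mtx" (3x3 intrinsics, pixels), "extrinsics" (4x4, takes a point from world to camera coordinates). Camera axes: x right, y down, z forward; pixel columns grow to the right and rows downward; lengths in m; the calibration is good to about 2 mm. A picture is of the moment at which its call begins.
- ctrl.finish_job(): hands the job in; it is judged then, once.
The state is a dict: "clock": time; "joint_pos": joint angles; "dq": joint speeds; "tau": joint torques, N m; "eef_pos": TCP position; "tcp_rot": TCP orientation; "ft_force": force on the tool from outside, world axes, zero at the start; "ft_torque": the same for the moment, N m; "opening": finger opening in m; "finger_force": force on a finger pad.
Only numpy, scipy, OpenCV 4.12 (cv2) and the standard library are available. Lean on these libraries where they do the work, as an engineer would, in place of code of your own. Each camera call takes 0.05 s, during which the arm holds its last target. There are 200 camera calls.

TASK

Take the white sample box out of the grey kit tray, stand it on the grey pad and let go so that you can take it again by its other pair of sides, then stand it between the ribs in the front bay of the open drawer. With the box let go in there, push the drawer gently home until its catch has snapped in. Do not drop the box, slam or force the drawer, or disturb the other things.

Things in the scene. Friction and masses are not known exactly. Their poses are not given: they have to be found in the camera images.
- sample_box: The sample box: plain white plastic box, 58 mm long (its x), 36 mm wide (its y), 50 mm tall, 0.18 to 0.35 kg; origin at the centre of its underside, z up. At the start it stands in one of the two cells of the grey kit tray, its length along the tray's x.
- kit_tray: Grey kit tray fixed to the bench, 150 x 107 mm, floor 4 mm thick; origin: centre of its underside. Cells centred at y +23.5 and -23.5 mm. Walls along x (62 mm long, tops 60 mm above the bench, 42 mm apart) stand close along the box's long sides, so there it can be gripped only by its short ends. Beyond the ends: 10 mm high ribs, room for fingers, then a rim at x +-75 mm, 16 mm above the bench.
- pad: Flat light grey pad fixed on the bench, 130 x 130 x 3 mm, clear for putting things down; origin at the centre of its underside, top 3 mm higher.
- kit_chest: Low aluminium and black chest fixed to the bench, 220 mm deep (its x), 180 mm wide (y), 86 mm tall; origin at the centre of its underside. Its open face is at its x = -110 mm; the drawer comes out along its -x.
- drawer_front (a point): Centre of the outer face of the drawer's plain grey front panel (172 mm wide, 68 mm tall, 8 mm thick; this point is 43 mm above the bench and the panel spans 9 to 77 mm). Its axes are those of the chest: +x is the way in. The panel is flat, with no handle.
- drawer_bay (a point): Centre of the front bay's floor, 15 mm above the bench, axes as the chest's. Bay 67 mm long (x) between the tall front and a tall divider (top 69 mm above the bench), 108 mm across (y) between side walls 37 mm above the bench. Two floor ribs along x, 8 mm high, 44 mm apart, locate the box's foot, its length along x: there it can be gripped only by its long sides.
- kit_drawer (a joint): How far the drawer stands out, m (start 0.12 to 0.145). Drag 3 to 5 N plus 20 N per m/s. It does not seat at 0: each chest's catch is set differently, so it seats somewhere from 0.008 to 0.030, not to be seen or read beforehand. Resistance rises to 9-16 N at a hump 10 mm before the seat; past it the catch pulls the drawer in, onto a springy buffer (6 N/mm).
- catch (a joint): How far the catch's hidden sprung roller is pushed back, in m: about 0.002 as long as the drawer is out, up to 0.005 on the hump, and back to below 0.001 when it has dropped into the drawer's notch (seated).
- jar: Bystander, to be left alone: small amber glass jar, 33 mm across, 46 mm tall, standing in the other cell of the tray; origin at the centre of its underside.
- amber_bottle: Bystander, to be left alone: amber bottle, 50 mm across, 115 mm tall; origin at the centre of its underside.
- clear_bottle: Bystander, to be left alone: clear glass bottle, 40 mm across, 70 mm tall; origin at the centre of its underside.
- carton: Bystander, to be left alone: paper carton 50 x 80 x 60 mm; origin at the centre of its underside.
- tube_rack: Bystander, to be left alone: white tube rack 50 x 120 mm with four stoppered tubes, 66 mm tall; origin at the centre of its underside.
- dish: Bystander, to be left alone: steel bowl, 100 mm across, 40 mm tall; origin at the centre of its underside.
- spray_bottle: Bystander, to be left alone: white plastic bottle, 60 mm across, 140 mm tall; origin at the centre of its underside.
Mind the look-alikes: they are no part of the job. What is shaped like the sample_box but blue or red is not meant.

How it is judged:
On the way, in this order (a step that is already met when the one before it is completed fails the run):
1. the sample box stands upright on the pad, let go (horizontal distance between sample_box and pad below 0.06 m and height (world z) of sample_box below 0.006 m and angle between sample_box's own z axis and vertical below 0.12 rad and contact force between the fingers and sample_box below 0.05 N and linear speed of sample_box below 0.02 m/s), for 0.1 s.
2. the sample box stands in the front bay, let go, with the drawer still open (distance between sample_box and drawer_bay below 0.008 m and angle between the x axis of sample_box and the x axis of drawer_bay, either way round below 0.15 rad and angle between sample_box's own z axis and vertical below 0.12 rad and contact force between the fingers and sample_box below 0.05 N and value of joint kit_drawer above 0.06 m), for 0.1 s.
At the end, for the whole second after the job is handed in: The drawer is home with its catch dropped into the notch (catch below 0.001, drawer joint below 0.035), and the box stands upright (within 0.12 rad) and let go in the front bay, its origin within 8 mm of the bay's centre point and its length along the bay within 0.15 rad, at rest (distance between sample_box and drawer_bay below 0.008 m and angle between the x axis of sample_box and the x axis of drawer_bay, either way round below 0.15 rad and angle between sample_box's own z axis and vertical below 0.12 rad and contact force between the fingers and sample_box below 0.05 N and value of joint catch below 0.001 m and value of joint kit_drawer below 0.035 m and linear speed of sample_box below 0.01 m/s); the robot touches nothing.
It fails at once if the box dropped or knocked: moving faster than 0.45 m/s while the fingers do not touch it (contact force between the fingers and sample_box below 0.05 N and linear speed of sample_box above 0.45 m/s).
It fails at once if the drawer slammed: moving in faster than 0.4 m/s (velocity of joint kit_drawer below -0.4 m/s).
It fails at once if the drawer forced: more than 35 N from the robot (contact force between any of the arm, the fingers and kit_chest above 35 N).
It fails at once if a bystander moved by more than 30 mm (distance of any of jar, amber_bottle, clear_bottle, carton, tube_rack, dish, spray_bottle from where it was at the start of the episode above 0.03 m).
It also fails if it takes over 72 s, if anything falls off the work surface, if the arm or the gripper's body presses on something with over 40 N, if the wrist force passes 120 N, or if a joint passes its speed limit or range.

## Working session

There is one attempt and no reset: what is moved stays moved. The work goes in short steps, Python scripts to look and compute and a tool call to move; the robot and the scene stay as the last step left them, time stands still between calls to the robot, and variables do not carry over. Pictures are saved under pics/ and viewed, at most 10 in all, crops included, and the job is handed in when it is done.

Besides the shell and the picture viewer there is one more tool, called after "Emit:" in YAML: its name, and indented under it one key for each argument. send_rows: Moves the arm, as the interface text tells. Its arguments: {"type":"object","properties":{"deltas":{"type":"array"},"squeeze":{"type":"number"}},"required":["deltas"]}

```bash
mkdir -p pics; cat > h.py <<'E'
import numpy as np, cv2
from station import read_state, vision, ctrl
def grab(n,save=None):
    f=vision.grab_frame(n)
    if save: cv2.imwrite(f'pics/{save}.png',cv2.cvtColor(f['color'],cv2.COLOR_RGB2BGR)); np.savez(f'pics/{save}.npz',**f)
    return f
def cloud(f):
    z=f['z_map'];K=f['mtx'];v,u=np.mgrid[:z.shape[0],:z.shape[1]]
    p=np.stack([(u-K[0,2])/K[0,0]*z,(v-K[1,2])/K[1,1]*z,z],-1)
    E=np.linalg.inv(f['extrinsics']);return p@E[:3,:3].T+E[:3,3]
E
python3 - <<'E'
from h import *
grab('top','top1');grab('scene','scene1');s=read_state();print(s)
f=np.load('pics/top1.npz');print(f['mtx'],f['extrinsics'])
E
```

```text
{'clock': 0.1, 'joint_pos': array([ 1.48059508e+00,  3.85475686e-01,  6.75140485e-03, -4.58272847e-04,
       -1.19400336e+00, -2.58626546e-01]), 'dq': array([ 0.00121321, -0.00219161,  0.00316935,  0.00165405, -0.00031466,
       -0.00116038]), 'tau': array([-4.78229922e-04, -3.93321133e+01,  1.88928241e+01,  4.19790655e+00,
       -2.58612818e-03,  4.22195868e-06]), 'eef_pos': array([0.21340561, 0.58687287, 0.23032558]), 'tcp_rot': array([ 3.09195307e+00, -5.45084716e-01, -4.11297116e-04]), 'ft_force': array([-0.14751945,  0.11846096, -0.1055367 ]), 'ft_torque': array([-0.00269055,  0.01677373,  0.01642221]), 'finger_force': 0.0, 'opening': 0.08566376645921361}
[[489.62628834   0.         325.00490553]
 [  0.         489.62628834 204.07484733]
 [  0.           0.           1.        ]] [[-2.54352154e-03 -9.99878924e-01  1.53514451e-02 -1.17246060e-02]
 [-9.94916207e-01  9.84798063e-04 -1.00701398e-01  5.48567489e-01]
 [ 1.00674087e-01 -1.55295377e-02 -9.94798252e-01  1.24917636e+00]
 [ 0.00000000e+00  0.00000000e+00  0.00000000e+00  1.00000000e+00]]
```

View pics/top1.png

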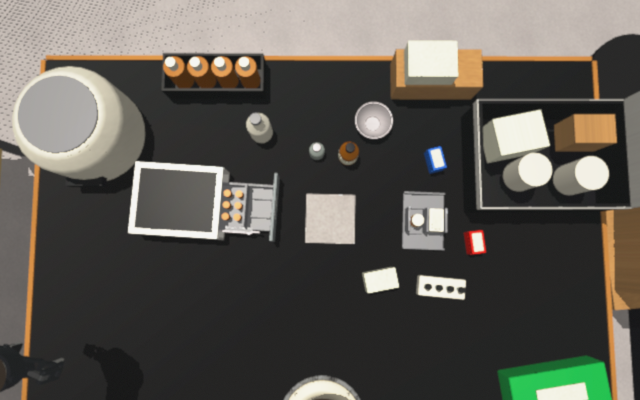

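View pics/scene1.png

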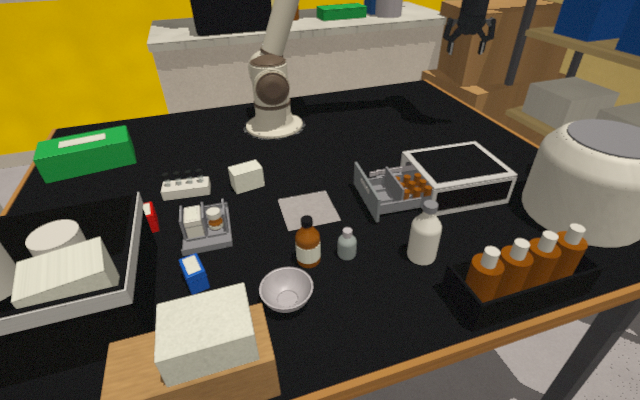

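The top view shows white-topped things: the tray-cell box (437,220), the carton (380,280), and the blue (437,158) and red (477,242) look-alikes. Only (437,220) is white, standing in a grey tray cell beside the jar (417,221). The pad is at (330,218), and the drawer bay at about (263,207) opens to the right (-y). I'll confirm in crops and get the geometry from depth.

```bash
python3 - <<'E'
from h import *
f=np.load('pics/top1.npz');P=cloud(f);im=cv2.imread('pics/top1.png')
a=cv2.resize(im[180:260,390:490],None,fx=5,fy=5,interpolation=cv2.INTER_CUBIC)
b=cv2.resize(im[160:250,215:290],None,fx=4.4444,fy=4.4444,interpolation=cv2.INTER_CUBIC)[:400]
cv2.imwrite('pics/crop1.png',np.hstack([a,b[:, :300]]))
def rect(mask,name):
    n,l,st,c=cv2.connectedComponentsWithStats(mask.astype(np.uint8))
    if n<2: print(name,'none');return
    i=1+np.argmax(st[1:,4]);q=P[l==i]
    r=cv2.minAreaRect((q[:,:2]*1000).astype(np.float32));print(name,st[i],np.round(r[0],1),np.round(r[1],1),round(r[2],1),'z',q[:,2].mean().round(4))
v,u=np.mgrid[:400,:640];Z=P[...,2]
R=lambda a,b,c,d:(u>=a)&(u<b)&(v>=c)&(v<d)
rect(R(425,450,200,240)&(Z>.048)&(Z<.058)&(im.min(-1)>150),'box')
rect(R(395,455,185,255)&(Z>.0035),'tray')
rect(R(300,360,188,248)&(im.min(-1)>90),'pad')
rect(R(120,232,155,245)&(Z>.075),'chest')
rect(R(265,285,165,250)&(Z>.06),'front')
for x in ((255,200),(262,208),(270,208)):print(x,P[x[1],x[0]])
E
```

```text
box [429 209  15  23 275] [ 505.2 -296.2] [36.6 57.2] 87.6 z 0.0546
tray [ 398  189   54   65 2211] [ 505.8 -169.6] [170.  354.2] 0.3 z 0.0329
pad [ 305  193   51   51 2473] [499.6 -25.7] [132.7 160.7] 88.7 z 0.0095
chest [ 129  162   96   78 6433] [539.7 233.6] [476.6 188. ] 83.7 z 0.0916
front [270 173   9  69 263] [502.   98.8] [229.   90.2] 26.7 z 0.0801
(255, 200) [0.56090526 0.17138792 0.01400653]
(262, 208) [0.53957648 0.15258388 0.01567737]
(270, 208) [0.53932514 0.13137607 0.01812261]
```

View pics/crop1.png

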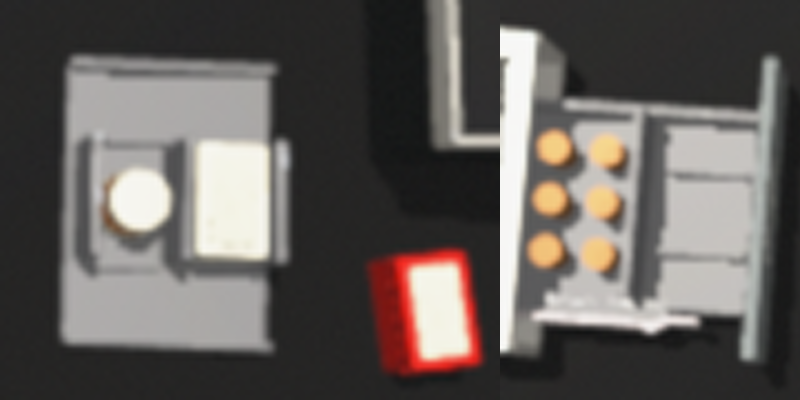

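The crop confirms it: the plain white box is in the right-hand tray cell with the jar beside it, and the red look-alike stands outside the tray. The drawer's front bay has two ribs, at crop rows about 178 and 255. I'll rotate the tool, then travel.

```bash
cat >> h.py <<'E'
from scipy.spatial.transform import Rotation as Ro
def pose():
    s=read_state();R=Ro.from_rotvec(s['tcp_rot']).as_matrix();return s,s['eef_pos'],R
def go(x,y,z,psi):
    s,p,R=pose();d=R.T@(np.array([x,y,z])-p)*1000
    cur=np.degrees(np.arctan2(R[1,0],R[0,0]));a=np.radians(psi)
    T=np.array([[np.cos(a),np.sin(a),0],[np.sin(a),-np.cos(a),0],[0,0,-1]])
    d2=T.T@(np.array([x,y,z])-p)*1000
    print('t',round(s['clock'],2),'tcp',p.round(4),'psi',round(cur,2),'tilt',np.degrees(np.arccos(-R[2,2])).round(2),'| shift(now axes)',d.round(1),'shift(after turn)',d2.round(1),'rz',round((cur-psi+180)%360-180,2))
E
python3 -c "
from h import *
go(.505,-.296,.23,-92.4)"
```

```text
t 0.1 tcp [0.2134 0.5869 0.2303] psi -20.0 tilt 0.11 | shift(now axes) [575.9 729.9   1.8] shift(after turn) [ 8.699e+02 -3.283e+02  3.000e-01] rz 72.4
```

Emit:
send_rows:
  deltas:
    - {"rz":6.03,"jaw":1}
    - {"rz":6.03}
    - {"rz":6.03}
    - {"rz":6.03}
    - {"rz":6.03}
    - {"rz":6.03}
    - {"rz":6.03}
    - {"rz":6.03}
    - {"rz":6.03}
    - {"rz":6.03}
    - {"rz":6.03}
    - {"rz":6.03}

```text
validation failed for argument at $.de...
```

Emit:
send_rows:
  deltas:
    - {"tx":0,"ty":0,"tz":0,"rx":0,"ry":0,"rz":6.03,"jaw":1.0}

```text
clock: 0.18
eef_pos: [0.2135, 0.587, 0.2305]
tcp_rot: [3.059, -0.709, -0.0]
ft_force: [-0.2, 0.1, -0.0]
opening: 0.0854
finger_force: 0.0
```

Emit:
send_rows:
  deltas:
    - {"tx":0,"ty":0,"tz":0,"rx":0,"ry":0,"rz":6.64,"jaw":1}
    - {"tx":0,"ty":0,"tz":0,"rx":0,"ry":0,"rz":6.64,"jaw":1}
    - {"tx":0,"ty":0,"tz":0,"rx":0,"ry":0,"rz":6.64,"jaw":1}
    - {"tx":0,"ty":0,"tz":0,"rx":0,"ry":0,"rz":6.64,"jaw":1}
    - {"tx":0,"ty":0,"tz":0,"rx":0,"ry":0,"rz":6.64,"jaw":1}
    - {"tx":0,"ty":0,"tz":0,"rx":0,"ry":0,"rz":6.64,"jaw":1}
    - {"tx":0,"ty":0,"tz":0,"rx":0,"ry":0,"rz":6.64,"jaw":1}
    - {"tx":0,"ty":0,"tz":0,"rx":0,"ry":0,"rz":6.64,"jaw":1}
    - {"tx":0,"ty":0,"tz":0,"rx":0,"ry":0,"rz":6.64,"jaw":1}
    - {"tx":0,"ty":0,"tz":0,"rx":0,"ry":0,"rz":6.64,"jaw":1}

```text
clock: 1.02
eef_pos: [0.2135, 0.587, 0.2307]
tcp_rot: [2.167, -2.273, 0.001]
ft_force: [-1.2, 0.6, 0.3]
opening: 0.0852
finger_force: 0.0
```

Emit:
send_rows:
  deltas:
    - {"tx":36,"ty":-13.7,"tz":0,"rx":0,"ry":0,"rz":0,"jaw":1}
    - {"tx":36,"ty":-13.7,"tz":0,"rx":0,"ry":0,"rz":0,"jaw":1}
    - {"tx":36,"ty":-13.7,"tz":0,"rx":0,"ry":0,"rz":0,"jaw":1}
    - {"tx":36,"ty":-13.7,"tz":0,"rx":0,"ry":0,"rz":0,"jaw":1}
    - {"tx":36,"ty":-13.7,"tz":0,"rx":0,"ry":0,"rz":0,"jaw":1}
    - {"tx":36,"ty":-13.7,"tz":0,"rx":0,"ry":0,"rz":0,"jaw":1}
    - {"tx":36,"ty":-13.7,"tz":0,"rx":0,"ry":0,"rz":0,"jaw":1}
    - {"tx":36,"ty":-13.7,"tz":0,"rx":0,"ry":0,"rz":0,"jaw":1}
    - {"tx":36,"ty":-13.7,"tz":0,"rx":0,"ry":0,"rz":0,"jaw":1}
    - {"tx":36,"ty":-13.7,"tz":0,"rx":0,"ry":0,"rz":0,"jaw":1}
    - {"tx":36,"ty":-13.7,"tz":0,"rx":0,"ry":0,"rz":0,"jaw":1}
    - {"tx":36,"ty":-13.7,"tz":0,"rx":0,"ry":0,"rz":0,"jaw":1}

```text
clock: 2.02
eef_pos: [0.3594, 0.1468, 0.2313]
tcp_rot: [-2.175, 2.267, 0.0]
ft_force: [1.6, 0.7, -0.7]
opening: 0.0854
finger_force: 0.0
```

```bash
python3 -c "
from h import *
grab('wrist','w1')
go(.505,-.296,.23,-92.4)"
```

```text
t 2.07 tcp [0.3596 0.142  0.231 ] psi -92.7 tilt 0.17 | shift(now axes) [ 430.6 -165.9    1.7] shift(after turn) [ 431.5 -163.6    1. ] rz -0.3
```

Emit:
send_rows:
  deltas:
    - {"tx":36,"ty":-13.8,"tz":0,"rx":0,"ry":0,"rz":0,"jaw":1}
    - {"tx":36,"ty":-13.8,"tz":0,"rx":0,"ry":0,"rz":0,"jaw":1}
    - {"tx":36,"ty":-13.8,"tz":0,"rx":0,"ry":0,"rz":0,"jaw":1}
    - {"tx":36,"ty":-13.8,"tz":0,"rx":0,"ry":0,"rz":0,"jaw":1}
    - {"tx":36,"ty":-13.8,"tz":0,"rx":0,"ry":0,"rz":0,"jaw":1}
    - {"tx":36,"ty":-13.8,"tz":0,"rx":0,"ry":0,"rz":0,"jaw":1}
    - {"tx":36,"ty":-13.8,"tz":0,"rx":0,"ry":0,"rz":0,"jaw":1}
    - {"tx":36,"ty":-13.8,"tz":0,"rx":0,"ry":0,"rz":0,"jaw":1}
    - {"tx":36,"ty":-13.8,"tz":0,"rx":0,"ry":0,"rz":0,"jaw":1}
    - {"tx":36,"ty":-13.8,"tz":0,"rx":0,"ry":0,"rz":0,"jaw":1}
    - {"tx":36,"ty":-13.8,"tz":0,"rx":0,"ry":0,"rz":0,"jaw":1}
    - {"tx":32,"ty":-12,"tz":0,"rx":0,"ry":0,"rz":0,"jaw":1}

```text
clock: 3.07
eef_pos: [0.5054, -0.288, 0.2306]
tcp_rot: [2.173, -2.268, -0.001]
ft_force: [0.7, 0.4, 0.3]
opening: 0.0851
finger_force: 0.0
```

Emit:
send_rows:
  deltas:
    - {"tx":0,"ty":0,"tz":0,"rx":0,"ry":0,"rz":0,"jaw":1}
    - {"tx":0,"ty":0,"tz":0,"rx":0,"ry":0,"rz":0,"jaw":1}

```text
clock: 3.23
eef_pos: [0.5049, -0.2871, 0.2297]
tcp_rot: [2.17, -2.27, -0.004]
ft_force: [-0.8, -0.4, 0.0]
opening: 0.0852
finger_force: 0.0
```

```bash
python3 - <<'E'
from h import *
f=grab('wrist','w2');P=cloud(f);im=f['color'];Z=P[...,2]
m=(Z>.048)&(Z<.058)&(im.min(-1)>110)
n,l,st,c=cv2.connectedComponentsWithStats(m.astype(np.uint8))
for i in range(1,n):
  if st[i,4]>800:
    q=P[l==i];r=cv2.minAreaRect((q[:,:2]*1000).astype(np.float32));print(st[i],np.round(r[0],1),np.round(r[1],1),round(r[2],1),q[:,2].mean())
go(.505,-.296,.1,-92.4)
E
```

```text
[ 343   58   45   32 1074] [ 447.5 -399.7] [46.7 24.5] 6.7 0.049804664129870294
[159 158  44  30 802] [ 664.6 -301.7] [47.2 25.1] 13.8 0.04948672867749773
[ 292  158   50   30 1435] [ 504.2 -295.1] [35.  57.9] 87.5 0.05334037598092119
t 3.28 tcp [ 0.5047 -0.286   0.2302] psi -92.51 tilt 0.13 | shift(now axes) [ 10.1  -1.  130.2] shift(after turn) [ 10.   -0.7 130.2] rz -0.11
```

View pics/w2.png

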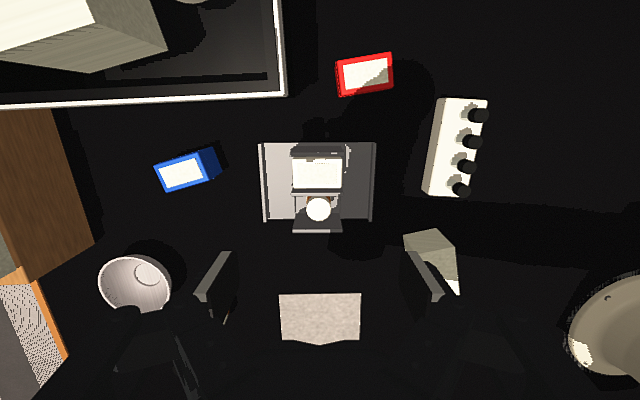

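The wrist view shows the white box at (317,172) in the tray cell, jar at (318,209), with red (365,73) and blue (182,172) well outside. Depth puts the box at (504.5, -295.5) mm, aligned with the tool. I'll descend.

Emit:
send_rows:
  deltas:
    - {"tx":5,"ty":0,"tz":25,"rx":0,"ry":0,"rz":0,"jaw":1}
    - {"tx":4.5,"ty":0,"tz":30,"rx":0,"ry":0,"rz":0,"jaw":1}
    - {"tx":0,"ty":0,"tz":30,"rx":0,"ry":0,"rz":0,"jaw":1}
    - {"tx":0,"ty":0,"tz":30,"rx":0,"ry":0,"rz":0,"jaw":1}
    - {"tx":0,"ty":0,"tz":25,"rx":0,"ry":0,"rz":0,"jaw":1}
    - {"tx":0,"ty":0,"tz":0,"rx":0,"ry":0,"rz":0,"jaw":1}
    - {"tx":0,"ty":0,"tz":0,"rx":0,"ry":0,"rz":0,"jaw":1}

```text
clock: 3.87
eef_pos: [0.5043, -0.2941, 0.091]
tcp_rot: [2.175, -2.265, -0.003]
ft_force: [-0.0, 0.8, 1.3]
opening: 0.0854
finger_force: 0.0
```

```bash
python3 -c "
from h import *
go(.5045,-.2955,.016,-92.5)"
```

```text
t 3.87 tcp [ 0.5043 -0.2941  0.091 ] psi -92.31 tilt 0.15 | shift(now axes) [ 1.4 -0.5 75. ] shift(after turn) [ 1.4 -0.3 75. ] rz 0.19
```

Emit:
send_rows:
  deltas:
    - {"tx":1.5,"ty":0,"tz":12,"rx":0,"ry":0,"rz":0,"jaw":1}
    - {"tx":0,"ty":0,"tz":12,"rx":0,"ry":0,"rz":0,"jaw":1}
    - {"tx":0,"ty":0,"tz":12,"rx":0,"ry":0,"rz":0,"jaw":1}
    - {"tx":0,"ty":0,"tz":10,"rx":0,"ry":0,"rz":0,"jaw":1}
    - {"tx":0,"ty":0,"tz":10,"rx":0,"ry":0,"rz":0,"jaw":1}
    - {"tx":0,"ty":0,"tz":10,"rx":0,"ry":0,"rz":0,"jaw":1}
    - {"tx":0,"ty":0,"tz":8,"rx":0,"ry":0,"rz":0,"jaw":1}
    - {"tx":0,"ty":0,"tz":0,"rx":0,"ry":0,"rz":0,"jaw":1}

```text
clock: 4.53
eef_pos: [0.5039, -0.2963, 0.0158]
tcp_rot: [2.173, -2.267, -0.004]
ft_force: [0.4, 0.5, -0.5]
opening: 0.0853
finger_force: 0.0
```

Emit:
send_rows:
  deltas:
    - {"tx":0,"ty":0,"tz":0,"rx":0,"ry":0,"rz":0,"jaw":0.8}
    - {"tx":0,"ty":0,"tz":0,"rx":0,"ry":0,"rz":0,"jaw":0.6}
    - {"tx":0,"ty":0,"tz":0,"rx":0,"ry":0,"rz":0,"jaw":0.5}
    - {"tx":0,"ty":0,"tz":0,"rx":0,"ry":0,"rz":0,"jaw":0.5}
    - {"tx":0,"ty":0,"tz":0,"rx":0,"ry":0,"rz":0,"jaw":0.5}
    - {"tx":0,"ty":0,"tz":0,"rx":0,"ry":0,"rz":0,"jaw":0.5}
    - {"tx":0,"ty":0,"tz":0,"rx":0,"ry":0,"rz":0,"jaw":0.5}
    - {"tx":0,"ty":0,"tz":0,"rx":0,"ry":0,"rz":0,"jaw":0.5}
  squeeze: 40

```text
clock: 5.2
eef_pos: [0.5055, -0.2969, 0.0181]
tcp_rot: [-2.174, 2.267, -0.003]
ft_force: [-0.2, 0.5, 5.4]
opening: 0.0578
finger_force: 44.7
```

Emit:
send_rows:
  deltas:
    - {"tx":0,"ty":0,"tz":-6,"rx":0,"ry":0,"rz":0,"jaw":0.5}
    - {"tx":0,"ty":0,"tz":-10,"rx":0,"ry":0,"rz":0,"jaw":0.5}
    - {"tx":0,"ty":0,"tz":-14,"rx":0,"ry":0,"rz":0,"jaw":0.5}
    - {"tx":0,"ty":0,"tz":-16,"rx":0,"ry":0,"rz":0,"jaw":0.5}
    - {"tx":0,"ty":0,"tz":-16,"rx":0,"ry":0,"rz":0,"jaw":0.5}
    - {"tx":0,"ty":0,"tz":-16,"rx":0,"ry":0,"rz":0,"jaw":0.5}
    - {"tx":0,"ty":0,"tz":-16,"rx":0,"ry":0,"rz":0,"jaw":0.5}
    - {"tx":0,"ty":0,"tz":-12,"rx":0,"ry":0,"rz":0,"jaw":0.5}
    - {"tx":0,"ty":0,"tz":-6,"rx":0,"ry":0,"rz":0,"jaw":0.5}
    - {"tx":0,"ty":0,"tz":0,"rx":0,"ry":0,"rz":0,"jaw":0.5}

```text
clock: 6.03
eef_pos: [0.505, -0.2968, 0.1309]
tcp_rot: [-2.173, 2.267, -0.003]
ft_force: [-0.5, 0.3, -2.2]
opening: 0.0572
finger_force: 44.2
```

```bash
python3 - <<'E'
from h import *
f=grab('top','top2');P=cloud(f);im=f['color'];s=read_state();print(s['opening'],s['finger_force'],s['ft_force'])
v,u=np.mgrid[:400,:640];Z=P[...,2]
R=lambda a,b,c,d:(u>=a)&(u<b)&(v>=c)&(v<d)
def fit(m,n):
    q=P[m];q=q[np.abs(q[:,2]-np.median(q[:,2]))<.012];r=cv2.minAreaRect((q[:,:2]*1000).astype(np.float32));print(n,len(q),np.round(r[0],1),np.round(r[1],1),round(r[2],1),np.median(q[:,2]).round(4))
fit(R(300,360,188,248)&(im.min(-1)>90)&(Z<.012)&(Z>-.01),'pad')
# drawer: edges of front panel top, divider top, ribs
print(np.round(P[178:240:6,268:280,2]*1000).astype(int))
print(np.round(P[180:240:3,262,2]*1000).astype(int),np.round(P[180:240:3,268,2]*1000).astype(int))
m=R(264,284,168,250)&(Z>.066)&(Z<.084);q=P[m]
b=np.polyfit(q[:,0],q[:,1],1);q=q[np.abs(q[:,1]-np.polyval(b,q[:,0]))<.008];b=np.polyfit(q[:,0],q[:,1],1)
print('front',b,q[:,0].min(),q[:,0].max(),q[:,2].mean())
m=R(130,228,160,242)&(Z>.08)&(Z<.095);fit(m,'chest')
go(.4996,-.0257,.12,0)
E
```

```text
0.05719919646093889 44.23987805843353 [-0.48251285 -0.02814874 -2.53580732]
pad 2463 [513.7 -26.1] [132.5 132.3] 88.7 0.0039
[[ 0 -1  1  2  2  1 -2 74 75 73 56 29]
 [ 3  1  2  2  6  0 76 80 76 62 39 14]
 [19 15 18 18 17 17 75 80 77 60 30 -3]
 [15 15 16 21 12 72 79 81 72 44 13 -3]
 [15 17 14 18 16 74 72 80 62 34  1  3]
 [17 15 15 19 76 78 77 75 42 24  0  6]
 [14 18 15 16 75 76 77 64 32  1  4 -4]
 [17 19 16 78 78 80 77 52 25  1  4  4]
 [13 14 14 78 80 75 63 38 -1  4 -3  2]
 [ 2 -1 75 78 76 76 55 26  2  0 -1  6]
 [-2 -4 78 75 76 67 44  4 -2 -2  0  0]]
[   2    0   36   17   14   17   22   12   17 1298   14 1298   14   18
   19   11   13   -1    0    0] [ 3 -2 34 14 16 16 12 13 10 13 15 15 19 18 17 17 16 12  7  0]
front [-0.06747302  0.15288267] 0.45153991135237337 0.6226804391665037 0.07657192008378055
chest 6364 [553.4 357.8] [221.8 180.1] 86.0 0.0865
t 6.08 tcp [ 0.5044 -0.2965  0.1296] psi -92.43 tilt 0.02 | shift(now axes) [-270.4   16.3    9.7] shift(after turn) [  -4.8 -270.8    9.6] rz -92.43
```

Emit:
send_rows:
  deltas:
    - {"tx":-15,"ty":0.2,"tz":0,"rx":0,"ry":0,"rz":0,"jaw":0.5}
    - {"tx":-25,"ty":0.2,"tz":0,"rx":0,"ry":0,"rz":0,"jaw":0.5}
    - {"tx":-30,"ty":0.2,"tz":0,"rx":0,"ry":0,"rz":0,"jaw":0.5}
    - {"tx":-30,"ty":0.2,"tz":0,"rx":0,"ry":0,"rz":0,"jaw":0.5}
    - {"tx":-30,"ty":0.2,"tz":0,"rx":0,"ry":0,"rz":0,"jaw":0.5}
    - {"tx":-30,"ty":0.2,"tz":0,"rx":0,"ry":0,"rz":0,"jaw":0.5}
    - {"tx":-30,"ty":0.2,"tz":0,"rx":0,"ry":0,"rz":0,"jaw":0.5}
    - {"tx":-30,"ty":0.2,"tz":0,"rx":0,"ry":0,"rz":0,"jaw":0.5}
    - {"tx":-25,"ty":0.2,"tz":0,"rx":0,"ry":0,"rz":0,"jaw":0.5}
    - {"tx":-15,"ty":0.2,"tz":0,"rx":0,"ry":0,"rz":0,"jaw":0.5}
    - {"tx":-10,"ty":0.2,"tz":0,"rx":0,"ry":0,"rz":-4,"jaw":0.5}
    - {"tx":0,"ty":0,"tz":0,"rx":0,"ry":0,"rz":-6,"jaw":0.5}

```text
clock: 7.08
eef_pos: [0.5131, -0.0251, 0.1281]
tcp_rot: [2.369, -2.061, -0.003]
ft_force: [0.1, -0.9, -2.1]
opening: 0.0574
finger_force: 44.3
```

Emit:
send_rows:
  deltas:
    - {"tx":0,"ty":0,"tz":0,"rx":0,"ry":0,"rz":-7,"jaw":0.5}
    - {"tx":0,"ty":0,"tz":0,"rx":0,"ry":0,"rz":-7,"jaw":0.5}
    - {"tx":0,"ty":0,"tz":0,"rx":0,"ry":0,"rz":-7,"jaw":0.5}
    - {"tx":0,"ty":0,"tz":0,"rx":0,"ry":0,"rz":-7,"jaw":0.5}
    - {"tx":0,"ty":0,"tz":0,"rx":0,"ry":0,"rz":-7,"jaw":0.5}
    - {"tx":0,"ty":0,"tz":0,"rx":0,"ry":0,"rz":-7,"jaw":0.5}
    - {"tx":0,"ty":0,"tz":0,"rx":0,"ry":0,"rz":-7,"jaw":0.5}
    - {"tx":0,"ty":0,"tz":0,"rx":0,"ry":0,"rz":-7,"jaw":0.5}
    - {"tx":0,"ty":0,"tz":0,"rx":0,"ry":0,"rz":-7,"jaw":0.5}
    - {"tx":0,"ty":0,"tz":0,"rx":0,"ry":0,"rz":-7,"jaw":0.5}
    - {"tx":0,"ty":0,"tz":0,"rx":0,"ry":0,"rz":-7,"jaw":0.5}
    - {"tx":0,"ty":0,"tz":0,"rx":0,"ry":0,"rz":-1.5,"jaw":0.5}

```text
clock: 8.08
eef_pos: [0.5128, -0.027, 0.1279]
tcp_rot: [3.139, -0.101, -0.005]
ft_force: [-0.1, 0.2, -2.1]
opening: 0.0576
finger_force: 44.3
```

```bash
python3 - <<'E'
from h import *
f=grab('scene','s2');P=cloud(f);im=f['color']
s,p,R=pose();print(s['opening'],s['finger_force'])
# box points: within 45 mm of tcp in xy, white
d=np.abs(P[...,0]-p[0]);e=np.abs(P[...,1]-p[1])
m=(d<.035)&(e<.035)&(im.min(-1)>120)&(P[...,2]>.02)
q=P[m];L=(q-p)@R
print(len(q),'z',np.percentile(q[:,2],[1,5,50,95,99]).round(4),'tool',np.percentile(L,[2,98],axis=0).round(4))
go(.5137,-.0261,.0185,-3.9)
E
```

```text
0.057329051365289325 44.290557503700256
605 z [0.1167 0.1192 0.1533 0.4587 0.4706] tool [[-3.000e-04 -3.560e-02 -3.391e-01]
 [ 3.200e-02  2.660e-02  1.060e-02]]
t 8.13 tcp [ 0.5128 -0.027   0.128 ] psi -3.79 tilt 0.19 | shift(now axes) [  1.2  -1.1 109.5] shift(after turn) [  0.8  -1.  109.5] rz 0.11
```

Emit:
send_rows:
  deltas:
    - {"tx":0,"ty":0,"tz":10,"rx":0,"ry":0,"rz":0,"jaw":0.5}
    - {"tx":0,"ty":0,"tz":16,"rx":0,"ry":0,"rz":0,"jaw":0.5}
    - {"tx":0,"ty":0,"tz":16,"rx":0,"ry":0,"rz":0,"jaw":0.5}
    - {"tx":0,"ty":0,"tz":16,"rx":0,"ry":0,"rz":0,"jaw":0.5}
    - {"tx":0,"ty":0,"tz":14,"rx":0,"ry":0,"rz":0,"jaw":0.5}
    - {"tx":0,"ty":0,"tz":12,"rx":0,"ry":0,"rz":0,"jaw":0.5}
    - {"tx":0,"ty":0,"tz":10,"rx":0,"ry":0,"rz":0,"jaw":0.5}
    - {"tx":0,"ty":0,"tz":6,"rx":0,"ry":0,"rz":0,"jaw":0.5}
    - {"tx":0,"ty":0,"tz":4,"rx":0,"ry":0,"rz":0,"jaw":0.5}
    - {"tx":0,"ty":0,"tz":2,"rx":0,"ry":0,"rz":0,"jaw":0.5}
    - {"tx":0,"ty":0,"tz":0,"rx":0,"ry":0,"rz":0,"jaw":0.5}

```text
clock: 9.05
eef_pos: [0.514, -0.0268, 0.0231]
tcp_rot: [3.14, -0.107, -0.0]
ft_force: [0.6, -1.0, -1.5]
opening: 0.0575
finger_force: 44.3
```

Emit:
send_rows:
  deltas:
    - {"tx":0,"ty":0,"tz":1,"rx":0,"ry":0,"rz":0,"jaw":0.5}
    - {"tx":0,"ty":0,"tz":1,"rx":0,"ry":0,"rz":0,"jaw":0.5}
    - {"tx":0,"ty":0,"tz":1,"rx":0,"ry":0,"rz":0,"jaw":0.5}
    - {"tx":0,"ty":0,"tz":1,"rx":0,"ry":0,"rz":0,"jaw":0.5}

```text
clock: 9.38
eef_pos: [0.5142, -0.0268, 0.0197]
tcp_rot: [-3.14, 0.107, -0.001]
ft_force: [0.1, -0.3, -2.4]
opening: 0.0576
finger_force: 44.3
```

Emit:
send_rows:
  deltas:
    - {"tx":0,"ty":0,"tz":1,"rx":0,"ry":0,"rz":0,"jaw":0.5}
    - {"tx":0,"ty":0,"tz":1,"rx":0,"ry":0,"rz":0,"jaw":0.5}
    - {"tx":0,"ty":0,"tz":0,"rx":0,"ry":0,"rz":0,"jaw":0.5}

```text
clock: 9.63
eef_pos: [0.5138, -0.0269, 0.0172]
tcp_rot: [3.14, -0.107, -0.0]
ft_force: [0.1, 0.5, -1.9]
opening: 0.0575
finger_force: 44.3
```

Emit:
send_rows:
  deltas:
    - {"tx":0,"ty":0,"tz":1,"rx":0,"ry":0,"rz":0,"jaw":0.5}
    - {"tx":0,"ty":0,"tz":0,"rx":0,"ry":0,"rz":0,"jaw":0.5}

```text
clock: 9.8
eef_pos: [0.5139, -0.0269, 0.017]
tcp_rot: [3.14, -0.107, -0.0]
ft_force: [-1.2, 0.4, 4.1]
opening: 0.0577
finger_force: 44.8
```

Emit:
send_rows:
  deltas:
    - {"tx":0,"ty":0,"tz":0,"rx":0,"ry":0,"rz":0,"jaw":0.72}
    - {"tx":0,"ty":0,"tz":0,"rx":0,"ry":0,"rz":0,"jaw":0.8}
    - {"tx":0,"ty":0,"tz":0,"rx":0,"ry":0,"rz":0,"jaw":0.9}
    - {"tx":0,"ty":0,"tz":0,"rx":0,"ry":0,"rz":0,"jaw":1}
    - {"tx":0,"ty":0,"tz":0,"rx":0,"ry":0,"rz":0,"jaw":1}
    - {"tx":0,"ty":0,"tz":0,"rx":0,"ry":0,"rz":0,"jaw":1}
    - {"tx":0,"ty":0,"tz":0,"rx":0,"ry":0,"rz":0,"jaw":1}

```text
clock: 10.38
eef_pos: [0.514, -0.0268, 0.0162]
tcp_rot: [3.14, -0.107, -0.0]
ft_force: [-0.6, -0.1, -0.3]
opening: 0.0853
finger_force: 0.0
```

Emit:
send_rows:
  deltas:
    - {"tx":0,"ty":0,"tz":-8,"rx":0,"ry":0,"rz":0,"jaw":1}
    - {"tx":0,"ty":0,"tz":-12,"rx":0,"ry":0,"rz":0,"jaw":1}
    - {"tx":0,"ty":0,"tz":-16,"rx":0,"ry":0,"rz":0,"jaw":1}
    - {"tx":0,"ty":0,"tz":-20,"rx":0,"ry":0,"rz":0,"jaw":1}
    - {"tx":0,"ty":0,"tz":-24,"rx":0,"ry":0,"rz":0,"jaw":1}
    - {"tx":0,"ty":0,"tz":-24,"rx":0,"ry":0,"rz":0,"jaw":1}
    - {"tx":0,"ty":0,"tz":-24,"rx":0,"ry":0,"rz":6,"jaw":1}
    - {"tx":0,"ty":0,"tz":-12,"rx":0,"ry":0,"rz":7,"jaw":1}
    - {"tx":0,"ty":0,"tz":0,"rx":0,"ry":0,"rz":7,"jaw":1}
    - {"tx":0,"ty":0,"tz":0,"rx":0,"ry":0,"rz":7,"jaw":1}
    - {"tx":0,"ty":0,"tz":0,"rx":0,"ry":0,"rz":7,"jaw":1}
    - {"tx":0,"ty":0,"tz":0,"rx":0,"ry":0,"rz":7,"jaw":1}

```text
clock: 11.38
eef_pos: [0.5139, -0.0269, 0.1571]
tcp_rot: [-2.899, 1.209, -0.001]
ft_force: [0.0, -0.6, -0.1]
opening: 0.0855
finger_force: 0.0
```

Emit:
send_rows:
  deltas:
    - {"tx":0,"ty":0,"tz":0,"rx":0,"ry":0,"rz":7,"jaw":1}
    - {"tx":0,"ty":0,"tz":0,"rx":0,"ry":0,"rz":7,"jaw":1}
    - {"tx":0,"ty":0,"tz":0,"rx":0,"ry":0,"rz":7,"jaw":1}
    - {"tx":0,"ty":0,"tz":0,"rx":0,"ry":0,"rz":7,"jaw":1}
    - {"tx":0,"ty":0,"tz":0,"rx":0,"ry":0,"rz":7,"jaw":1}
    - {"tx":0,"ty":0,"tz":0,"rx":0,"ry":0,"rz":7,"jaw":1}
    - {"tx":0,"ty":0,"tz":0,"rx":0,"ry":0,"rz":7,"jaw":1}
    - {"tx":0,"ty":0,"tz":0,"rx":0,"ry":0,"rz":0,"jaw":1}
    - {"tx":0,"ty":0,"tz":0,"rx":0,"ry":0,"rz":0,"jaw":1}

```text
clock: 12.13
eef_pos: [0.5139, -0.0269, 0.1568]
tcp_rot: [-2.148, 2.292, -0.0]
ft_force: [0.3, -0.0, -0.4]
opening: 0.0852
finger_force: 0.0
```

```bash
python3 - <<'E'
from h import *
f=grab('wrist','w3');P=cloud(f);im=f['color'];Z=P[...,2]
m=(Z>.044)&(Z<.06)&(im.min(-1)>110)
n,l,st,c=cv2.connectedComponentsWithStats(m.astype(np.uint8))
for i in range(1,n):
  if st[i,4]>500:
    q=P[l==i];r=cv2.minAreaRect((q[:,:2]*1000).astype(np.float32));print(st[i],np.round(r[0],1),np.round(r[1],1),round(r[2],1),q[:,2].mean())
go(.514,-.0265,.02,-93.9)
E
```

```text
[ 470    0   81   97 5601] [ 352.6 -147.6] [51.3 73.2] 10.6 0.057721198665470694
[ 303  165   40   61 2300] [508.5 -28.1] [57.8 36. ] 86.2 0.05222467746478052
[129 226  36  31 517] [686.5   8.6] [28.  34.1] 35.0 0.047276590714882
t 12.18 tcp [ 0.5139 -0.0269  0.1567] psi -93.75 tilt 0.03 | shift(now axes) [ -0.3   0.  136.7] shift(after turn) [ -0.4  -0.  136.7] rz 0.15
```

View pics/w3.png

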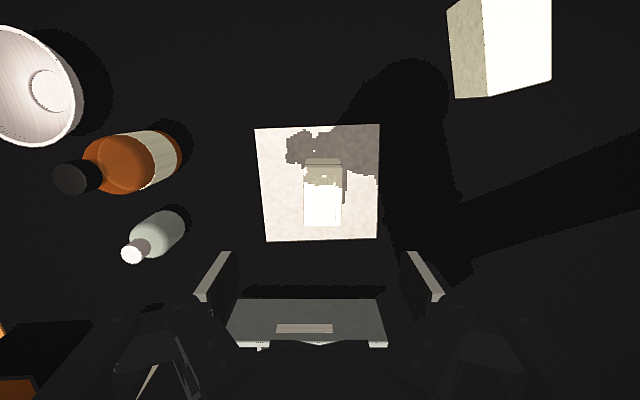

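The wrist view shows the box upright at (323,195), alone on the pad, with the gripper clear and the bystanders undisturbed. I'll check the wrist camera's bias against the pad, and use both views for the box.

```bash
python3 - <<'E'
from h import *
f=np.load('pics/w3.npz');P=cloud(f)
def fit(P,m,n):
    q=P[m];r=cv2.minAreaRect((q[:,:2]*1000).astype(np.float32));print(n,len(q),np.round(r[0],1),np.round(r[1],1),round(r[2],1),q[:,2].mean().round(4))
v,u=np.mgrid[:400,:640]
m=(u>245)&(u<390)&(v>115)&(v<250)&(f['color'].min(-1)>60)&(abs(P[...,2]-.003)<.008)
fit(P,m,'pad wrist')
g=grab('top','top3');P=cloud(g);Z=P[...,2]
n,l,st,c=cv2.connectedComponentsWithStats(((abs(Z-.053)<.008)&(g['color'].min(-1)>110)).astype(np.uint8))
for i in range(1,n):
  if st[i,4]>60: fit(P,l==i,st[i])
E
```

```text
pad wrist 10905 [511.9 -23.7] [132.1 131.9] 88.5 0.0021
[311 143  13  13  80] 80 [690.2   8. ] [31.2 32.8] 89.9 0.0489
[430 148  15  20 207] 207 [ 666.3 -303.2] [50.4 30.1] 16.3 0.0519
[412 214  13  12 113] 113 [ 505.2 -250.8] [29.1 29. ] 19.0 0.0509
[472 232  12  20 199] 199 [ 449.5 -400.9] [48.7 27.3] 6.8 0.0517
[364 268  34  25 283] 283 [ 353.3 -153.5] [49.7 81.4] 10.4 0.0586
```

Emit:
send_rows:
  deltas:
    - {"tx":0,"ty":3.4,"tz":12,"rx":0,"ry":0,"rz":0.15,"jaw":1}
    - {"tx":0,"ty":0,"tz":20,"rx":0,"ry":0,"rz":0,"jaw":1}
    - {"tx":0,"ty":0,"tz":24,"rx":0,"ry":0,"rz":0,"jaw":1}
    - {"tx":0,"ty":0,"tz":20,"rx":0,"ry":0,"rz":0,"jaw":1}
    - {"tx":0,"ty":0,"tz":16,"rx":0,"ry":0,"rz":0,"jaw":1}
    - {"tx":0,"ty":0,"tz":14,"rx":0,"ry":0,"rz":0,"jaw":1}
    - {"tx":0,"ty":0,"tz":12,"rx":0,"ry":0,"rz":0,"jaw":1}
    - {"tx":0,"ty":0,"tz":10,"rx":0,"ry":0,"rz":0,"jaw":1}
    - {"tx":0,"ty":0,"tz":8.7,"rx":0,"ry":0,"rz":0,"jaw":1}
    - {"tx":0,"ty":0,"tz":0,"rx":0,"ry":0,"rz":0,"jaw":1}

```text
clock: 13.07
eef_pos: [0.5096, -0.0268, 0.0181]
tcp_rot: [2.14, -2.296, -0.003]
ft_force: [0.9, 0.7, -0.7]
opening: 0.0855
finger_force: 0.0
```

Emit:
send_rows:
  deltas:
    - {"tx":0,"ty":0,"tz":0,"rx":0,"ry":0,"rz":0,"jaw":0.7}
    - {"tx":0,"ty":0,"tz":0,"rx":0,"ry":0,"rz":0,"jaw":0.5}
    - {"tx":0,"ty":0,"tz":0,"rx":0,"ry":0,"rz":0,"jaw":0.4}
    - {"tx":0,"ty":0,"tz":0,"rx":0,"ry":0,"rz":0,"jaw":0.3}
    - {"tx":0,"ty":0,"tz":0,"rx":0,"ry":0,"rz":0,"jaw":0.25}
    - {"tx":0,"ty":0,"tz":0,"rx":0,"ry":0,"rz":0,"jaw":0.25}
    - {"tx":0,"ty":0,"tz":0,"rx":0,"ry":0,"rz":0,"jaw":0.25}
    - {"tx":0,"ty":0,"tz":0,"rx":0,"ry":0,"rz":0,"jaw":0.25}
    - {"tx":0,"ty":0,"tz":0,"rx":0,"ry":0,"rz":0,"jaw":0.25}
  squeeze: 40

```text
clock: 13.82
eef_pos: [0.511, -0.0265, 0.0204]
tcp_rot: [-2.141, 2.298, -0.001]
ft_force: [-0.8, 0.6, 5.2]
opening: 0.0353
finger_force: 41.6
```

Emit:
send_rows:
  deltas:
    - {"tx":0,"ty":0,"tz":-6,"rx":0,"ry":0,"rz":0,"jaw":0.25}
    - {"tx":0,"ty":0,"tz":-12,"rx":0,"ry":0,"rz":0,"jaw":0.25}
    - {"tx":0,"ty":0,"tz":-18,"rx":0,"ry":0,"rz":0,"jaw":0.25}
    - {"tx":0,"ty":0,"tz":-22,"rx":0,"ry":0,"rz":0,"jaw":0.25}
    - {"tx":0,"ty":0,"tz":-24,"rx":0,"ry":0,"rz":0,"jaw":0.25}
    - {"tx":0,"ty":0,"tz":-24,"rx":0,"ry":0,"rz":0,"jaw":0.25}
    - {"tx":-8,"ty":-1,"tz":-22,"rx":0,"ry":0,"rz":0,"jaw":0.25}
    - {"tx":-20,"ty":-4,"tz":-12,"rx":0,"ry":0,"rz":0,"jaw":0.25}
    - {"tx":-28,"ty":-5,"tz":0,"rx":0,"ry":0,"rz":0,"jaw":0.25}
    - {"tx":-22,"ty":-5,"tz":0,"rx":0,"ry":0,"rz":0,"jaw":0.25}
    - {"tx":-14,"ty":-2,"tz":0,"rx":0,"ry":0,"rz":0,"jaw":0.25}
    - {"tx":-6,"ty":0,"tz":0,"rx":0,"ry":0,"rz":0,"jaw":0.25}

```text
clock: 14.82
eef_pos: [0.5345, 0.0714, 0.1592]
tcp_rot: [2.143, -2.297, -0.001]
ft_force: [-0.9, 0.1, -1.1]
opening: 0.0352
finger_force: 40.8
```

Emit:
send_rows:
  deltas:
    - {"tx":0,"ty":0,"tz":0,"rx":0,"ry":0,"rz":0,"jaw":0.25}
    - {"tx":0,"ty":0,"tz":0,"rx":0,"ry":0,"rz":0,"jaw":0.25}

```text
clock: 14.98
eef_pos: [0.5337, 0.0694, 0.159]
tcp_rot: [2.14, -2.297, -0.001]
ft_force: [-1.5, -0.2, -1.5]
opening: 0.0351
finger_force: 40.8
```

```bash
python3 - <<'E'
from h import *
f=grab('wrist','w4')
s=read_state();print(s['opening'],s['finger_force'])
go(.5396,.154,.16,-93.9)
E
```

```text
0.035433467336379074 40.765628814697266
t 15.03 tcp [0.5337 0.0691 0.1591] psi -94.1 tilt 0.1 | shift(now axes) [-85.1   0.2  -0.9] shift(after turn) [-85.1  -0.1  -0.9] rz -0.2
```

View pics/w4.png

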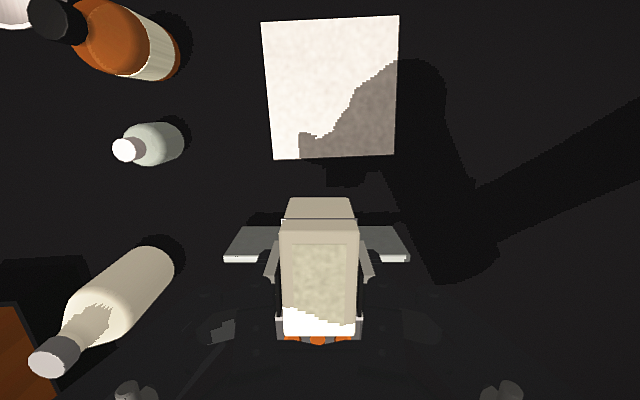

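The box is held at columns 280–358 of the wrist view, upright, and the drawer front is visible behind it at row ~245. I'll measure the box's offset in the tool, and refine the bay centre from the unoccluded top image.

```bash
python3 - <<'E'
from h import *
s,p,R=pose()
f=np.load('pics/w4.npz');P=cloud(f)
v,u=np.mgrid[:400,:640]
m=(u>270)&(u<370)&(v>190)&(v<345)&(abs(P[...,2]-.1917)<.006)
q=(P[m]-p)@R*1000
r=cv2.minAreaRect(q[:,:2].astype(np.float32));print('box in tool',len(q),r,P[m][:,2].mean())
# front bottom edge visibility
m=(u>270)&(u<370)&(v>190)&(v<345)&(P[...,2]<.19)&(P[...,2]>.14);q=(P[m]-p)@R*1000;print(len(q),np.percentile(q,[5,50,95],axis=0).round(1))
a=np.radians(86.1);ax=np.array([np.cos(a),np.sin(a)]);ay=np.array([-ax[1],ax[0]])
o=np.array([.537,.1167])
acc=[]
for n in ('top1','top2'):
    P=cloud(np.load(f'pics/{n}.npz'))[150:260,215:300].reshape(-1,3)
    X=(P[:,:2]-o)@ax*1000;Y=(P[:,:2]-o)@ay*1000;acc.append(np.c_[X,Y,P[:,2]*1000])
A=np.vstack(acc)
sel=A[(abs(A[:,1])<40)]
for lo in range(-12,90,2):
    k=sel[(sel[:,0]>=lo)&(sel[:,0]<lo+2)];print(lo,len(k),np.percentile(k[:,2],[20,50,80]).round(0) if len(k) else '',end=' | ')
print()
k=A[(A[:,0]>8)&(A[:,0]<60)&(A[:,2]>30)&(A[:,2]<45)]
print('walls',np.histogram(k[:,1],bins=range(-70,71,4)))
k=A[(A[:,0]>-3)&(A[:,0]<6)&(A[:,2]>70)&(A[:,2]<85)];print('panel Y',k[:,1].min(),k[:,1].max())
E
```

```text
box in tool 9196 ((1.2824420928955078, 2.6863441467285156), (45.802730560302734, 58.584938049316406), 89.67244720458984) 0.19112382988011334
3440 [[-13.1 -18.  -30.7]
 [ 29.7   1.7 -19. ]
 [ 30.2  23.2  11.4]]
-12 49 [-1.  0.  3.] | -10 38 [-1.  1.  3.] | -8 49 [-2.  1.  3.] | -6 57 [-1.  2.  6.] | -4 203 [17. 44. 74.] | -2 50 [76. 77. 80.] | 0 55 [76. 77. 79.] | 2 43 [76. 77. 79.] | 4 16 [74. 75. 77.] | 6 0  | 8 0  | 10 28 [13. 16. 18.] | 12 52 [14. 16. 18.] | 14 46 [13. 16. 19.] | 16 51 [14. 16. 18.] | 18 37 [13. 16. 18.] | 20 48 [14. 16. 19.] | 22 47 [13. 16. 18.] | 24 45 [14. 16. 19.] | 26 46 [14. 16. 18.] | 28 46 [14. 16. 19.] | 30 49 [13. 16. 19.] | 32 51 [14. 17. 20.] | 34 37 [14. 17. 19.] | 36 45 [14. 16. 19.] | 38 48 [13. 16. 18.] | 40 48 [14. 15. 18.] | 42 44 [13. 16. 18.] | 44 51 [13. 16. 19.] | 46 47 [13. 16. 20.] | 48 49 [14. 16. 18.] | 50 44 [15. 16. 18.] | 52 40 [13. 16. 19.] | 54 53 [13. 16. 19.] | 56 45 [14. 16. 19.] | 58 45 [13. 15. 18.] | 60 47 [13. 16. 19.] | 62 41 [14. 16. 18.] | 64 49 [14. 15. 18.] | 66 46 [13. 15. 17.] | 68 43 [14. 15. 18.] | 70 222 [20. 41. 61.] | 72 71 [56. 68. 71.] | 74 52 [67. 69. 72.] | 76 10 [68. 69. 70.] | 78 0  | 80 0  | 82 0  | 84 42 [15. 20. 36.] | 86 79 [15. 20. 43.] | 88 61 [17. 41. 45.] | 
walls (array([ 0,  0, 13, 69,  4,  0,  0,  0,  0,  0,  0,  0,  0,  0,  0,  0,  0,
        0,  0,  0,  0,  0,  0,  0,  0,  0,  0,  0,  0,  0,  2, 68, 21,  9,
        4]), array([-70, -66, -62, -58, -54, -50, -46, -42, -38, -34, -30, -26, -22,
       -18, -14, -10,  -6,  -2,   2,   6,  10,  14,  18,  22,  26,  30,
        34,  38,  42,  46,  50,  54,  58,  62,  66,  70]))
panel Y -86.4002519169692 85.66021473949037
```

Emit:
send_rows:
  deltas:
    - {"tx":-10,"ty":0,"tz":0,"rx":0,"ry":0,"rz":-0.2,"jaw":0.25}
    - {"tx":-18,"ty":0,"tz":0,"rx":0,"ry":0,"rz":0,"jaw":0.25}
    - {"tx":-22,"ty":0,"tz":0,"rx":0,"ry":0,"rz":0,"jaw":0.25}
    - {"tx":-20,"ty":0.2,"tz":0,"rx":0,"ry":0,"rz":0,"jaw":0.25}
    - {"tx":-11,"ty":0,"tz":4,"rx":0,"ry":0,"rz":0,"jaw":0.25}
    - {"tx":-5,"ty":0,"tz":12,"rx":0,"ry":0,"rz":0,"jaw":0.25}
    - {"tx":0,"ty":0,"tz":16,"rx":0,"ry":0,"rz":0,"jaw":0.25}
    - {"tx":0,"ty":0,"tz":12,"rx":0,"ry":0,"rz":0,"jaw":0.25}
    - {"tx":0,"ty":0,"tz":8,"rx":0,"ry":0,"rz":0,"jaw":0.25}
    - {"tx":0,"ty":0,"tz":0,"rx":0,"ry":0,"rz":0,"jaw":0.25}
    - {"tx":0,"ty":0,"tz":0,"rx":0,"ry":0,"rz":0,"jaw":0.25}

```text
clock: 15.95
eef_pos: [0.5401, 0.1553, 0.1074]
tcp_rot: [2.144, -2.295, 0.0]
ft_force: [0.3, 0.2, -1.2]
opening: 0.0358
finger_force: 40.7
```

```bash
python3 - <<'E'
from h import *
f=grab('scene','s3');go(.5396,.1549,.105,-93.9)
im=cv2.cvtColor(f['color'],cv2.COLOR_RGB2BGR)
cv2.imwrite('pics/s3c.png',cv2.resize(im[110:230,320:480],None,fx=5,fy=5,interpolation=cv2.INTER_CUBIC))
P=cloud(f)
a=np.radians(86.1);ax=np.array([np.cos(a),np.sin(a)]);ay=np.array([-ax[1],ax[0]]);o=np.array([.5396,.1549])
X=(P[...,:2]-o)@ax*1000;Y=(P[...,:2]-o)@ay*1000;Z=P[...,2]*1000
m=(abs(X)<36)&(abs(Y)<26)&(Z>84)&(Z<142)&(f['color'].min(-1)>90)
print('box',m.sum(),np.percentile(X[m],[1,3,50,97,99]).round(1),np.percentile(Y[m],[1,3,50,97,99]).round(1),np.percentile(Z[m],[1,50,99]).round(1))
m=(abs(Y)<84)&(Z>62)&(Z<80)&(X<-28)&(X>-52);print('panel',m.sum(),np.percentile(X[m],[2,50,98]).round(1),np.percentile(Y[m],[1,99]))
m=(abs(Y)<56)&(Z>55)&(Z<73)&(X>25)&(X<50);print('divider',m.sum(),np.percentile(X[m],[2,50,98]).round(1),Y[m].min(),Y[m].max())
E
```

```text
t 16.0 tcp [0.5406 0.1556 0.1081] psi -93.87 tilt 0.05 | shift(now axes) [0.8 0.9 3. ] shift(after turn) [0.8 0.9 3.1] rz 0.03
box 431 [-30.8 -30.5 -15.9  24.9  26.5] [-25.3 -23.9 -19.1   8.7  12.4] [ 91.6 118.  140.9]
panel 237 [-40.4 -38.9 -32.3] [-81.32277464  77.93404693]
divider 104 [34.1 35.7 40.3] -55.92206267552889 25.252995792192447
```

View pics/s3c.png

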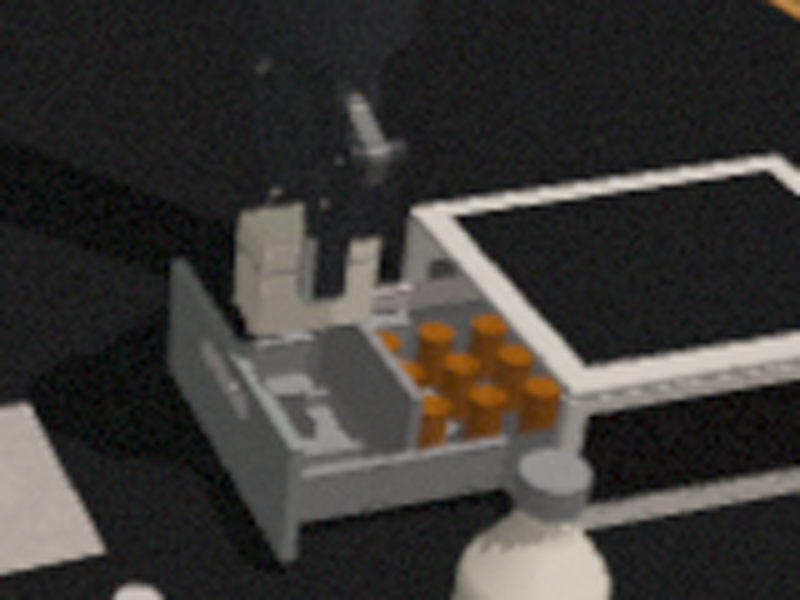

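The scene crop shows the held box over the front bay, between the panel and the divider. Depth suggests it should go about 1.5 mm further in. I'll correct and descend.

Emit:
send_rows:
  deltas:
    - {"tx":-1.5,"ty":0.5,"tz":6,"rx":0,"ry":0,"rz":0,"jaw":0.25}
    - {"tx":0,"ty":0,"tz":10,"rx":0,"ry":0,"rz":0,"jaw":0.25}
    - {"tx":0,"ty":0,"tz":10,"rx":0,"ry":0,"rz":0,"jaw":0.25}
    - {"tx":0,"ty":0,"tz":10,"rx":0,"ry":0,"rz":0,"jaw":0.25}
    - {"tx":0,"ty":0,"tz":8,"rx":0,"ry":0,"rz":0,"jaw":0.25}
    - {"tx":0,"ty":0,"tz":6,"rx":0,"ry":0,"rz":0,"jaw":0.25}
    - {"tx":0,"ty":0,"tz":6,"rx":0,"ry":0,"rz":0,"jaw":0.25}
    - {"tx":0,"ty":0,"tz":4,"rx":0,"ry":0,"rz":0,"jaw":0.25}
    - {"tx":0,"ty":0,"tz":3,"rx":0,"ry":0,"rz":0,"jaw":0.25}
    - {"tx":0,"ty":0,"tz":0,"rx":0,"ry":0,"rz":0,"jaw":0.25}

```text
clock: 16.83
eef_pos: [0.5395, 0.1572, 0.044]
tcp_rot: [2.145, -2.294, -0.0]
ft_force: [0.1, 0.3, -2.1]
opening: 0.0355
finger_force: 40.7
```

Emit:
send_rows:
  deltas:
    - {"tx":0,"ty":0,"tz":2,"rx":0,"ry":0,"rz":0,"jaw":0.25}
    - {"tx":0,"ty":0,"tz":2,"rx":0,"ry":0,"rz":0,"jaw":0.25}
    - {"tx":0,"ty":0,"tz":2,"rx":0,"ry":0,"rz":0,"jaw":0.25}
    - {"tx":0,"ty":0,"tz":0,"rx":0,"ry":0,"rz":0,"jaw":0.25}

```text
clock: 17.17
eef_pos: [0.5395, 0.1572, 0.0384]
tcp_rot: [2.145, -2.295, -0.0]
ft_force: [-0.7, -0.5, -2.7]
opening: 0.0353
finger_force: 40.7
```

Emit:
send_rows:
  deltas:
    - {"tx":0,"ty":0,"tz":1.5,"rx":0,"ry":0,"rz":0,"jaw":0.25}
    - {"tx":0,"ty":0,"tz":1.5,"rx":0,"ry":0,"rz":0,"jaw":0.25}
    - {"tx":0,"ty":0,"tz":0,"rx":0,"ry":0,"rz":0,"jaw":0.25}

```text
clock: 17.42
eef_pos: [0.5396, 0.1572, 0.0354]
tcp_rot: [2.145, -2.295, -0.0]
ft_force: [0.1, -0.3, -1.3]
opening: 0.0351
finger_force: 40.7
```

Emit:
send_rows:
  deltas:
    - {"tx":0,"ty":0,"tz":1,"rx":0,"ry":0,"rz":0,"jaw":0.25}
    - {"tx":0,"ty":0,"tz":1,"rx":0,"ry":0,"rz":0,"jaw":0.25}
    - {"tx":0,"ty":0,"tz":0,"rx":0,"ry":0,"rz":0,"jaw":0.25}

```text
clock: 17.67
eef_pos: [0.5396, 0.1572, 0.0334]
tcp_rot: [2.145, -2.295, -0.0]
ft_force: [0.1, -0.4, -2.2]
opening: 0.0355
finger_force: 40.7
```

Emit:
send_rows:
  deltas:
    - {"tx":0,"ty":0,"tz":1,"rx":0,"ry":0,"rz":0,"jaw":0.25}
    - {"tx":0,"ty":0,"tz":0.5,"rx":0,"ry":0,"rz":0,"jaw":0.25}
    - {"tx":0,"ty":0,"tz":0,"rx":0,"ry":0,"rz":0,"jaw":0.25}

```text
clock: 17.92
eef_pos: [0.5398, 0.1573, 0.0325]
tcp_rot: [-2.145, 2.295, -0.0]
ft_force: [-0.3, -0.7, -0.2]
opening: 0.0355
finger_force: 41.0
```

Contact at the expected height, so I'll release with a partial opening.

Emit:
send_rows:
  deltas:
    - {"tx":0,"ty":0,"tz":0.5,"rx":0,"ry":0,"rz":0,"jaw":0.25}
    - {"tx":0,"ty":0,"tz":0,"rx":0,"ry":0,"rz":0,"jaw":0.5}
    - {"tx":0,"ty":0,"tz":0,"rx":0,"ry":0,"rz":0,"jaw":0.55}
    - {"tx":0,"ty":0,"tz":0,"rx":0,"ry":0,"rz":0,"jaw":0.6}
    - {"tx":0,"ty":0,"tz":0,"rx":0,"ry":0,"rz":0,"jaw":0.62}
    - {"tx":0,"ty":0,"tz":0,"rx":0,"ry":0,"rz":0,"jaw":0.62}
    - {"tx":0,"ty":0,"tz":0,"rx":0,"ry":0,"rz":0,"jaw":0.62}
    - {"tx":0,"ty":0,"tz":0,"rx":0,"ry":0,"rz":0,"jaw":0.62}

```text
clock: 18.58
eef_pos: [0.5397, 0.1573, 0.0316]
tcp_rot: [2.145, -2.295, -0.0]
ft_force: [-0.6, 0.6, -0.1]
opening: 0.0529
finger_force: 0.0
```

Emit:
send_rows:
  deltas:
    - {"tx":0,"ty":0,"tz":-5,"rx":0,"ry":0,"rz":0,"jaw":0.62}
    - {"tx":0,"ty":0,"tz":-10,"rx":0,"ry":0,"rz":0,"jaw":0.62}
    - {"tx":0,"ty":0,"tz":-16,"rx":0,"ry":0,"rz":0,"jaw":0.62}
    - {"tx":0,"ty":0,"tz":-22,"rx":0,"ry":0,"rz":0,"jaw":0.62}
    - {"tx":0,"ty":0,"tz":-26,"rx":0,"ry":0,"rz":0,"jaw":0.62}
    - {"tx":0,"ty":0,"tz":-26,"rx":0,"ry":0,"rz":0,"jaw":0.62}
    - {"tx":0,"ty":0,"tz":-20,"rx":0,"ry":0,"rz":0,"jaw":0.62}
    - {"tx":25,"ty":0,"tz":-10,"rx":0,"ry":0,"rz":0,"jaw":0}
    - {"tx":35,"ty":0,"tz":0,"rx":0,"ry":0,"rz":0,"jaw":0}
    - {"tx":35,"ty":0,"tz":0,"rx":0,"ry":0,"rz":0,"jaw":0}
    - {"tx":30,"ty":0,"tz":0,"rx":0,"ry":0,"rz":0,"jaw":0}
    - {"tx":10,"ty":0,"tz":0,"rx":0,"ry":0,"rz":0,"jaw":0}

```text
clock: 19.58
eef_pos: [0.5298, 0.0196, 0.1678]
tcp_rot: [-2.142, 2.298, -0.001]
ft_force: [-0.3, 0.7, -0.4]
opening: -0.0001
finger_force: 0.0
```

```bash
python3 - <<'E'
from h import *
f=grab('scene','s4');g=grab('top','top4');go(.537,.06,.045,-93.9)
im=cv2.cvtColor(f['color'],cv2.COLOR_RGB2BGR);im2=cv2.cvtColor(g['color'],cv2.COLOR_RGB2BGR)
rs=lambda a:cv2.resize(a,(400,400),interpolation=cv2.INTER_CUBIC)
cv2.imwrite('pics/s4c.png',np.hstack([rs(im[120:230,345:455]),rs(im2[160:250,210:300])]))
a=np.radians(86.1);ax=np.array([np.cos(a),np.sin(a)]);ay=np.array([-ax[1],ax[0]]);o=np.array([.5396,.1549])
P=cloud(g);D=(P[...,:2]-o)*1000;X=D@ax;Y=D@ay
m=(abs(P[...,2]-.065)<.007)&(abs(X)<40)&(abs(Y)<35)&(g['color'].min(-1)>110)
r=cv2.minAreaRect(np.c_[X[m],Y[m]].astype(np.float32));print(m.sum(),r,P[m][:,2].mean())
E
```

```text
t 19.68 tcp [0.5305 0.021  0.1676] psi -94.03 tilt 0.07 | shift(now axes) [-39.3  -3.6 122.7] shift(after turn) [-39.3  -3.9 122.6] rz -0.13
0 ((0.0, 0.0), (0.0, 0.0), 0.0) nan<stdin>:9: RuntimeWarning: Mean of empty slice.
  ret = ret.dtype.type(ret / rcount)
```

View pics/s4c.png

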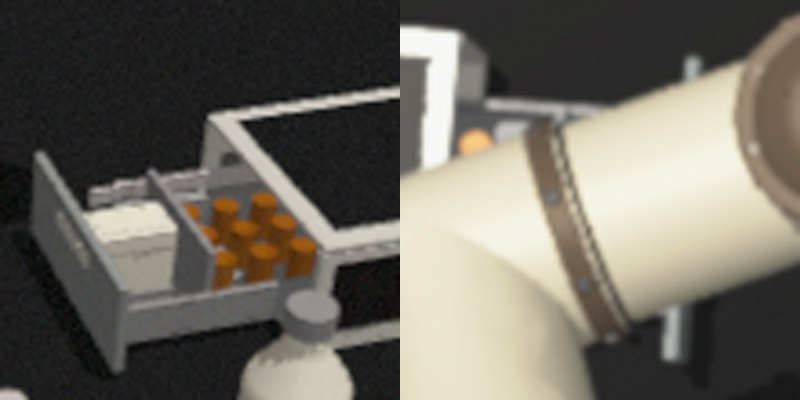

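The left crop shows the box upright in the front bay between panel and divider, at (130,240). In the right one, the arm covers the top view. Next I'll shut the fingers, descend in front of the panel and approach its centre.

Emit:
send_rows:
  deltas:
    - {"tx":-4,"ty":-0.4,"tz":12,"rx":0,"ry":0,"rz":-0.1,"jaw":0}
    - {"tx":-5,"ty":0,"tz":22,"rx":0,"ry":0,"rz":0,"jaw":0}
    - {"tx":-5,"ty":0,"tz":28,"rx":0,"ry":0,"rz":0,"jaw":0}
    - {"tx":-5,"ty":0,"tz":28,"rx":0,"ry":0,"rz":0,"jaw":0}
    - {"tx":-5,"ty":0,"tz":20,"rx":0,"ry":0,"rz":0,"jaw":0}
    - {"tx":-5,"ty":0,"tz":10,"rx":0,"ry":0,"rz":0,"jaw":0}
    - {"tx":-5,"ty":0,"tz":2.5,"rx":0,"ry":0,"rz":0,"jaw":0}
    - {"tx":-5,"ty":0,"tz":0,"rx":0,"ry":0,"rz":0,"jaw":0}
    - {"tx":0,"ty":0,"tz":0,"rx":0,"ry":0,"rz":0,"jaw":0}

```text
clock: 20.43
eef_pos: [0.535, 0.0631, 0.0454]
tcp_rot: [-2.148, 2.289, -0.002]
ft_force: [0.9, -0.1, 0.1]
opening: -0.0002
finger_force: 0.0
```

```bash
python3 - <<'E'
from h import *
go(.5355,.095,.045,-93.9)
f=np.load('pics/s4.npz');P=cloud(f)
a=np.radians(86.1);ax=np.array([np.cos(a),np.sin(a)]);ay=np.array([-ax[1],ax[0]]);o=np.array([.5396,.1549])
D=(P[...,:2]-o)*1000;X=D@ax;Y=D@ay;Z=P[...,2]*1000
m=(Z>59)&(Z<71)&(abs(X)<32)&(abs(Y)<30)&(f['color'].min(-1)>130)
q=P[m];n=np.linalg.svd(q-q.mean(0),full_matrices=False)[2][2]
print(m.sum(),np.median(Z[m]),cv2.minAreaRect(np.c_[X[m],Y[m]].astype(np.float32)),n)
E
```

```text
t 20.43 tcp [0.535  0.0631 0.0454] psi -93.65 tilt 0.17 | shift(now axes) [-31.8   1.5   0.4] shift(after turn) [-31.8   1.6   0.4] rz 0.25
211 64.78678850426233 ((1.839456558227539, -2.3958702087402344), (38.879737854003906, 54.395145416259766), 88.37127685546875) [0.06487508 0.0027473  0.99788961]
```

The box top is at 65 mm, so it sits on the bay floor, about 2 mm from centre. Now the push: a gentle approach first.

Emit:
send_rows:
  deltas:
    - {"tx":-7,"ty":1,"tz":0,"rx":0,"ry":0,"rz":0.2,"jaw":0}
    - {"tx":-7,"ty":0,"tz":0,"rx":0,"ry":0,"rz":0,"jaw":0}
    - {"tx":-5,"ty":0,"tz":0,"rx":0,"ry":0,"rz":0,"jaw":0}
    - {"tx":-4,"ty":0,"tz":0,"rx":0,"ry":0,"rz":0,"jaw":0}
    - {"tx":-4,"ty":0,"tz":0,"rx":0,"ry":0,"rz":0,"jaw":0}
    - {"tx":-3,"ty":0,"tz":0,"rx":0,"ry":0,"rz":0,"jaw":0}
    - {"tx":-3,"ty":0,"tz":0,"rx":0,"ry":0,"rz":0,"jaw":0}
    - {"tx":-3,"ty":0,"tz":0,"rx":0,"ry":0,"rz":0,"jaw":0}
    - {"tx":-3,"ty":0,"tz":0,"rx":0,"ry":0,"rz":0,"jaw":0}
    - {"tx":-3,"ty":0,"tz":0,"rx":0,"ry":0,"rz":0,"jaw":0}

```text
clock: 21.27
eef_pos: [0.5354, 0.1036, 0.044]
tcp_rot: [2.143, -2.297, -0.0]
ft_force: [-0.1, 0.3, 0.3]
opening: -0.0002
finger_force: 0.0
```

Emit:
send_rows:
  deltas:
    - {"tx":-3,"ty":0,"tz":0,"rx":0,"ry":0,"rz":0,"jaw":0}
    - {"tx":-3,"ty":0,"tz":0,"rx":0,"ry":0,"rz":0,"jaw":0}
    - {"tx":-3,"ty":0,"tz":0,"rx":0,"ry":0,"rz":0,"jaw":0}
    - {"tx":-3,"ty":0,"tz":0,"rx":0,"ry":0,"rz":0,"jaw":0}
    - {"tx":-4,"ty":0,"tz":0,"rx":0,"ry":0,"rz":0,"jaw":0}
    - {"tx":-4,"ty":0,"tz":0,"rx":0,"ry":0,"rz":0,"jaw":0}
    - {"tx":-4,"ty":0,"tz":0,"rx":0,"ry":0,"rz":0,"jaw":0}
    - {"tx":-4,"ty":0,"tz":0,"rx":0,"ry":0,"rz":0,"jaw":0}

```text
clock: 21.93
eef_pos: [0.5372, 0.13, 0.0441]
tcp_rot: [2.141, -2.296, 0.001]
ft_force: [1.3, -7.1, 0.7]
opening: 0.0001
finger_force: 3.2
```

Emit:
send_rows:
  deltas:
    - {"tx":-5,"ty":0,"tz":0,"rx":0,"ry":0,"rz":0,"jaw":0}
    - {"tx":-5,"ty":0,"tz":0,"rx":0,"ry":0,"rz":0,"jaw":0}
    - {"tx":-5,"ty":0,"tz":0,"rx":0,"ry":0,"rz":0,"jaw":0}
    - {"tx":-5,"ty":0,"tz":0,"rx":0,"ry":0,"rz":0,"jaw":0}
    - {"tx":-5,"ty":0,"tz":0,"rx":0,"ry":0,"rz":0,"jaw":0}
    - {"tx":-5,"ty":0,"tz":0,"rx":0,"ry":0,"rz":0,"jaw":0}
    - {"tx":-5,"ty":0,"tz":0,"rx":0,"ry":0,"rz":0,"jaw":0}
    - {"tx":-5,"ty":0,"tz":0,"rx":0,"ry":0,"rz":0,"jaw":0}
    - {"tx":-4,"ty":0,"tz":0,"rx":0,"ry":0,"rz":0,"jaw":0}
    - {"tx":-3,"ty":0,"tz":0,"rx":0,"ry":0,"rz":0,"jaw":0}

```text
clock: 22.77
eef_pos: [0.5404, 0.1768, 0.0441]
tcp_rot: [2.141, -2.295, 0.001]
ft_force: [1.3, -6.1, 1.8]
opening: 0.0001
finger_force: 3.0
```

Emit:
send_rows:
  deltas:
    - {"tx":-2,"ty":0,"tz":0,"rx":0,"ry":0,"rz":0,"jaw":0}
    - {"tx":-2,"ty":0,"tz":0,"rx":0,"ry":0,"rz":0,"jaw":0}
    - {"tx":-2,"ty":0,"tz":0,"rx":0,"ry":0,"rz":0,"jaw":0}

```text
clock: 23.02
eef_pos: [0.5408, 0.1828, 0.0441]
tcp_rot: [2.141, -2.296, 0.001]
ft_force: [1.5, -5.7, 1.6]
opening: -0.0007
finger_force: 2.7
```

Emit:
send_rows:
  deltas:
    - {"tx":-2,"ty":0,"tz":0,"rx":0,"ry":0,"rz":0,"jaw":0}
    - {"tx":-2,"ty":0,"tz":0,"rx":0,"ry":0,"rz":0,"jaw":0}
    - {"tx":-2,"ty":0,"tz":0,"rx":0,"ry":0,"rz":0,"jaw":0}

```text
clock: 23.27
eef_pos: [0.5412, 0.1887, 0.0441]
tcp_rot: [2.141, -2.296, 0.001]
ft_force: [1.5, -5.0, 0.6]
opening: -0.0003
finger_force: 2.8
```

Emit:
send_rows:
  deltas:
    - {"tx":-2,"ty":0,"tz":0,"rx":0,"ry":0,"rz":0,"jaw":0}
    - {"tx":-2,"ty":0,"tz":0,"rx":0,"ry":0,"rz":0,"jaw":0}
    - {"tx":-2,"ty":0,"tz":0,"rx":0,"ry":0,"rz":0,"jaw":0}

```text
clock: 23.52
eef_pos: [0.5416, 0.1947, 0.0441]
tcp_rot: [2.141, -2.296, 0.001]
ft_force: [2.3, -6.4, 1.1]
opening: -0.0001
finger_force: 2.8
```

Emit:
send_rows:
  deltas:
    - {"tx":-2,"ty":0,"tz":0,"rx":0,"ry":0,"rz":0,"jaw":0}
    - {"tx":-2,"ty":0,"tz":0,"rx":0,"ry":0,"rz":0,"jaw":0}
    - {"tx":-2,"ty":0,"tz":0,"rx":0,"ry":0,"rz":0,"jaw":0}

```text
clock: 23.77
eef_pos: [0.5419, 0.1994, 0.0441]
tcp_rot: [2.139, -2.294, 0.003]
ft_force: [3.3, -11.0, 2.7]
opening: 0.0004
finger_force: 5.6
```

Resistance is rising, so I'm coming up to the hump. Smaller steps now.

Emit:
send_rows:
  deltas:
    - {"tx":-1,"ty":0,"tz":0,"rx":0,"ry":0,"rz":0,"jaw":0}
    - {"tx":-1,"ty":0,"tz":0,"rx":0,"ry":0,"rz":0,"jaw":0}
    - {"tx":-1,"ty":0,"tz":0,"rx":0,"ry":0,"rz":0,"jaw":0}
    - {"tx":0,"ty":0,"tz":0,"rx":0,"ry":0,"rz":0,"jaw":0}

```text
clock: 24.1
eef_pos: [0.5421, 0.202, 0.0441]
tcp_rot: [2.139, -2.294, 0.002]
ft_force: [2.0, -10.2, 2.6]
opening: -0.0001
finger_force: 4.9
```

Emit:
send_rows:
  deltas:
    - {"tx":-1,"ty":0,"tz":0,"rx":0,"ry":0,"rz":0,"jaw":0}
    - {"tx":-1,"ty":0,"tz":0,"rx":0,"ry":0,"rz":0,"jaw":0}
    - {"tx":-1,"ty":0,"tz":0,"rx":0,"ry":0,"rz":0,"jaw":0}
    - {"tx":0,"ty":0,"tz":0,"rx":0,"ry":0,"rz":0,"jaw":0}

```text
clock: 24.43
eef_pos: [0.5425, 0.2064, 0.0441]
tcp_rot: [2.14, -2.296, 0.001]
ft_force: [-0.3, -3.0, 1.9]
opening: -0.0001
finger_force: 1.0
```

Emit:
send_rows:
  deltas:
    - {"tx":-1,"ty":0,"tz":0,"rx":0,"ry":0,"rz":0,"jaw":0}
    - {"tx":-1,"ty":0,"tz":0,"rx":0,"ry":0,"rz":0,"jaw":0}
    - {"tx":-1,"ty":0,"tz":0,"rx":0,"ry":0,"rz":0,"jaw":0}
    - {"tx":0,"ty":0,"tz":0,"rx":0,"ry":0,"rz":0,"jaw":0}

```text
clock: 24.77
eef_pos: [0.5429, 0.2118, 0.0441]
tcp_rot: [-2.144, 2.296, 0.0]
ft_force: [-0.6, -1.0, 0.8]
opening: 0.0001
finger_force: 0.6
```

Emit:
send_rows:
  deltas:
    - {"tx":-1,"ty":0,"tz":0,"rx":0,"ry":0,"rz":0,"jaw":0}
    - {"tx":-1,"ty":0,"tz":0,"rx":0,"ry":0,"rz":0,"jaw":0}
    - {"tx":0,"ty":0,"tz":0,"rx":0,"ry":0,"rz":0,"jaw":0}

```text
clock: 25.02
eef_pos: [0.543, 0.2137, 0.0441]
tcp_rot: [-2.143, 2.296, 0.0]
ft_force: [-0.2, -0.9, -0.0]
opening: -0.0001
finger_force: 0.2
```

Emit:
send_rows:
  deltas:
    - {"tx":-1,"ty":0,"tz":0,"rx":0,"ry":0,"rz":0,"jaw":0}
    - {"tx":-1,"ty":0,"tz":0,"rx":0,"ry":0,"rz":0,"jaw":0}
    - {"tx":0,"ty":0,"tz":0,"rx":0,"ry":0,"rz":0,"jaw":0}

```text
clock: 25.27
eef_pos: [0.5431, 0.2148, 0.044]
tcp_rot: [2.143, -2.296, 0.0]
ft_force: [-0.2, -3.2, 1.0]
opening: 0.0001
finger_force: 1.7
```

Emit:
send_rows:
  deltas:
    - {"tx":-1,"ty":0,"tz":0,"rx":0,"ry":0,"rz":0,"jaw":0}
    - {"tx":0,"ty":0,"tz":0,"rx":0,"ry":0,"rz":0,"jaw":0}

```text
clock: 25.43
eef_pos: [0.5431, 0.2152, 0.0441]
tcp_rot: [2.142, -2.296, 0.001]
ft_force: [0.8, -5.3, 1.7]
opening: -0.0001
finger_force: 2.7
```

Stiffness of about 5–6 N/mm means the buffer. I'll give it a last small nudge, back off, and look.

Emit:
send_rows:
  deltas:
    - {"tx":-1,"ty":0,"tz":0,"rx":0,"ry":0,"rz":0,"jaw":0}
    - {"tx":-1,"ty":0,"tz":0,"rx":0,"ry":0,"rz":0,"jaw":0}
    - {"tx":0,"ty":0,"tz":0,"rx":0,"ry":0,"rz":0,"jaw":0}

```text
clock: 25.68
eef_pos: [0.5431, 0.2158, 0.0441]
tcp_rot: [2.14, -2.295, 0.002]
ft_force: [2.5, -9.6, 2.3]
opening: 0.0002
finger_force: 4.7
```

Emit:
send_rows:
  deltas:
    - {"tx":2,"ty":0,"tz":0,"rx":0,"ry":0,"rz":0,"jaw":0}
    - {"tx":3,"ty":0,"tz":0,"rx":0,"ry":0,"rz":0,"jaw":0}
    - {"tx":5,"ty":0,"tz":0,"rx":0,"ry":0,"rz":0,"jaw":0}
    - {"tx":12,"ty":0,"tz":0,"rx":0,"ry":0,"rz":0,"jaw":0}
    - {"tx":20,"ty":0,"tz":0,"rx":0,"ry":0,"rz":0,"jaw":0}
    - {"tx":25,"ty":0,"tz":0,"rx":0,"ry":0,"rz":0,"jaw":0}
    - {"tx":25,"ty":0,"tz":0,"rx":0,"ry":0,"rz":0,"jaw":0}
    - {"tx":25,"ty":0,"tz":0,"rx":0,"ry":0,"rz":0,"jaw":0}
    - {"tx":20,"ty":0,"tz":-15,"rx":0,"ry":0,"rz":0,"jaw":0}
    - {"tx":10,"ty":0,"tz":-20,"rx":0,"ry":0,"rz":0,"jaw":0}
    - {"tx":0,"ty":0,"tz":-15,"rx":0,"ry":0,"rz":0,"jaw":0}
    - {"tx":0,"ty":0,"tz":0,"rx":0,"ry":0,"rz":0,"jaw":0}

```text
clock: 26.68
eef_pos: [0.5353, 0.0711, 0.0974]
tcp_rot: [-2.138, 2.293, -0.004]
ft_force: [-0.2, 0.6, 0.4]
opening: 0.0
finger_force: 0.0
```

```bash
python3 - <<'E'
from h import *
f=grab('scene','s5');s=read_state();print(s['clock'],s['eef_pos'],s['ft_force'])
im=cv2.cvtColor(f['color'],cv2.COLOR_RGB2BGR)
cv2.imwrite('pics/s5c.png',cv2.resize(im[110:230,340:520],None,fx=4,fy=4,interpolation=cv2.INTER_CUBIC))
P=cloud(f);a=np.radians(86.1);ax=np.array([np.cos(a),np.sin(a)]);ay=np.array([-ax[1],ax[0]]);o=np.array([.537,.1137])
D=(P[...,:2]-o)*1000;X=D@ax;Y=D@ay;Z=P[...,2]*1000
m=(Z>60)&(Z<80)&(abs(Y)<84)&(X>60)&(X<125);print('panel X',np.percentile(X[m],[2,10,50,90,98]).round(1))
m=(Z>59)&(Z<71)&(abs(Y)<30)&(X>100)&(X<190)&(f['color'].min(-1)>130);print(m.sum(),X[m].min() if m.any() else '',X[m].max() if m.any() else '')
E
```

```text
26.7333 [0.53428042 0.07137601 0.09575712] [ 0.13923067  0.00784743 -0.16269106]
panel X [109.1 109.8 111.  115.4 116.9]
39 127.33348384432347 138.53532125050154
```

View pics/s5c.png

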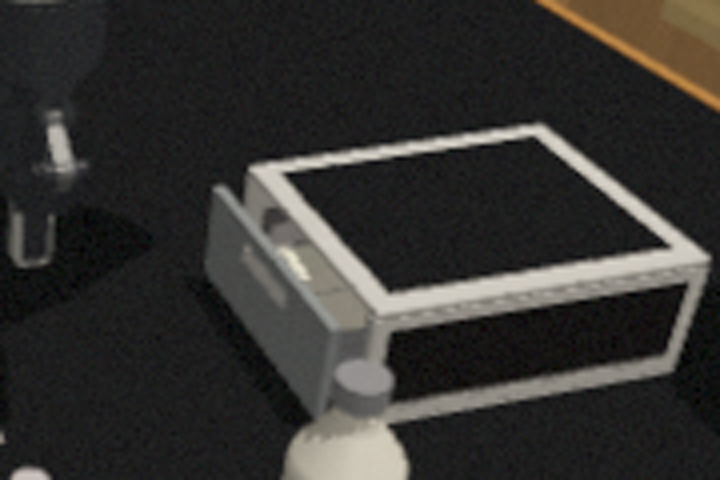

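The crop shows the drawer in by about 109 mm and staying there, with the box's white top visible in the bay. The force trace gave the hump (11 N), the pull-in and then the buffer, so the catch is seated. The robot is clear, so I'll hand in.

```bash
python3 -c "
from station import ctrl
print(ctrl.finish_job())"
```

```text
the job is handed in; nothing more can be done
None
```

I handed the job in at about 27 s, with no verdict returned: the sample box was regripped on the pad and stands let go in the front bay. The drawer is pushed home, and its catch appears seated: I felt the hump, the pull-in and the buffer, but can't read the catch directly.

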